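# Move the spark plug sockets to the new rack in reverse order

### The job

Move all four coloured spark plug sockets from the black rack to the white rack in reverse order: the one that stands at the left end of the black rack goes to the right end of the white rack, and so on along the row, because the white rack will hang facing the other way. Keep the sockets upright, and leave each standing on the floor of its own pocket; the colour tags on the black rack keep showing the original order.

Things in the scene. Friction and masses are not known exactly. Their poses are not given: they have to be found in the camera images.
- old_rack: The full rack: fixed black block 90 x 250 x 14 mm high with a row of four square pockets (48 x 48 mm, 10 mm deep, floor 4 mm above the plank). Origin on its underside below the middle of the row; pocket centres at x = 0, y = -90, -30, 30, 90 mm. A ledge at x = 33 to 57 mm carries the colour tags. Its y axis points to the robot's left within 17 degrees; it stands on the left or the right.
- new_rack: The empty rack: fixed white block 66 x 250 x 14 mm high with the same row of four square pockets (48 x 48 mm, 10 mm deep, floor 4 mm above the plank; centres at x = 0, y = -90, -30, 30, 90 mm from its origin, on its underside below the middle of the row). Its y axis points to the robot's left within 17 degrees. It stands beside the black rack.
- tag_red: Red colour tag fixed on the ledge of the black rack, 14 x 30 mm and 4 mm thick (top 18 mm above the plank), 45 mm behind (rack +x) the centre of the pocket in which the red socket stood at the start (it stays there). Origin at the centre of its underside.
- tag_yellow: Yellow colour tag fixed on the ledge of the black rack, 14 x 30 mm and 4 mm thick (top 18 mm above the plank), 45 mm behind (rack +x) the centre of the pocket in which the yellow socket stood at the start (it stays there). Origin at the centre of its underside.
- tag_blue: Blue colour tag fixed on the ledge of the black rack, 14 x 30 mm and 4 mm thick (top 18 mm above the plank), 45 mm behind (rack +x) the centre of the pocket in which the blue socket stood at the start (it stays there). Origin at the centre of its underside.
- tag_green: Green colour tag fixed on the ledge of the black rack, 14 x 30 mm and 4 mm thick (top 18 mm above the plank), 45 mm behind (rack +x) the centre of the pocket in which the green socket stood at the start (it stays there). Origin at the centre of its underside.
- socket_red_mid (a point): Centre, half-way up, of the red-sleeved chrome deep spark plug socket: an upright round cylinder 22 mm in diameter and 70 mm tall, about 130 g, with a red sleeve round its top 22 mm and a dark bore in its flat top. Its z axis points up along the socket. It starts loose in the black rack's pocket by the red tag; on a pocket floor this centre is 39 mm above the plank.
- socket_yellow_mid (a point): Centre, half-way up, of the yellow-sleeved chrome deep spark plug socket: an upright round cylinder 25 mm in diameter and 70 mm tall, about 130 g, with a yellow sleeve round its top 22 mm and a dark bore in its flat top. Its z axis points up along the socket. It starts loose in the black rack's pocket by the yellow tag; on a pocket floor this centre is 39 mm above the plank.
- socket_blue_mid (a point): Centre, half-way up, of the blue-sleeved chrome deep spark plug socket: an upright round cylinder 28 mm in diameter and 70 mm tall, about 130 g, with a blue sleeve round its top 22 mm and a dark bore in its flat top. Its z axis points up along the socket. It starts loose in the black rack's pocket by the blue tag; on a pocket floor this centre is 39 mm above the plank.
- socket_green_mid (a point): Centre, half-way up, of the green-sleeved chrome deep spark plug socket: an upright round cylinder 31 mm in diameter and 70 mm tall, about 130 g, with a green sleeve round its top 22 mm and a dark bore in its flat top. Its z axis points up along the socket. It starts loose in the black rack's pocket by the green tag; on a pocket floor this centre is 39 mm above the plank.

How it is judged:
At the end, for the whole second after the job is handed in: Each socket stands in the white rack pocket that mirrors its starting pocket (black rack y = +90 mm to white rack y = -90 mm, +30 to -30, and so on), within 14 mm of its centre along each rack axis, centre 35 to 43 mm high, leaning under 0.1 rad, released, slower than 20 mm/s (((y of tag_red in the frame of old_rack between -0.1 and -0.08 m and y of socket_red_mid in the frame of new_rack between 0.076 and 0.104 m) or (y of tag_red in the frame of old_rack between -0.04 and -0.02 m and y of socket_red_mid in the frame of new_rack between 0.016 and 0.044 m) or (y of tag_red in the frame of old_rack between 0.02 and 0.04 m and y of socket_red_mid in the frame of new_rack between -0.044 and -0.016 m) or (y of tag_red in the frame of old_rack between 0.08 and 0.1 m and y of socket_red_mid in the frame of new_rack between -0.104 and -0.076 m)) and x of socket_red_mid in the frame of new_rack between -0.014 and 0.014 m and z of socket_red_mid in the frame of new_rack between 0.035 and 0.043 m and angle between each of socket_red_mid, socket_yellow_mid, socket_blue_mid, socket_green_mid's own z axis and vertical below 0.1 rad and linear speed of each of socket_red, socket_yellow, socket_blue, socket_green below 0.02 m/s and ((y of tag_yellow in the frame of old_rack between -0.1 and -0.08 m and y of socket_yellow_mid in the frame of new_rack between 0.076 and 0.104 m) or (y of tag_yellow in the frame of old_rack between -0.04 and -0.02 m and y of socket_yellow_mid in the frame of new_rack between 0.016 and 0.044 m) or (y of tag_yellow in the frame of old_rack between 0.02 and 0.04 m and y of socket_yellow_mid in the frame of new_rack between -0.044 and -0.016 m) or (y of tag_yellow in the frame of old_rack between 0.08 and 0.1 m and y of socket_yellow_mid in the frame of new_rack between -0.104 and -0.076 m)) and x of socket_yellow_mid in the frame of new_rack between -0.014 and 0.014 m and z of socket_yellow_mid in the frame of new_rack between 0.035 and 0.043 m and ((y of tag_blue in the frame of old_rack between -0.1 and -0.08 m and y of socket_blue_mid in the frame of new_rack between 0.076 and 0.104 m) or (y of tag_blue in the frame of old_rack between -0.04 and -0.02 m and y of socket_blue_mid in the frame of new_rack between 0.016 and 0.044 m) or (y of tag_blue in the frame of old_rack between 0.02 and 0.04 m and y of socket_blue_mid in the frame of new_rack between -0.044 and -0.016 m) or (y of tag_blue in the frame of old_rack between 0.08 and 0.1 m and y of socket_blue_mid in the frame of new_rack between -0.104 and -0.076 m)) and x of socket_blue_mid in the frame of new_rack between -0.014 and 0.014 m and z of socket_blue_mid in the frame of new_rack between 0.035 and 0.043 m and ((y of tag_green in the frame of old_rack between -0.1 and -0.08 m and y of socket_green_mid in the frame of new_rack between 0.076 and 0.104 m) or (y of tag_green in the frame of old_rack between -0.04 and -0.02 m and y of socket_green_mid in the frame of new_rack between 0.016 and 0.044 m) or (y of tag_green in the frame of old_rack between 0.02 and 0.04 m and y of socket_green_mid in the frame of new_rack between -0.044 and -0.016 m) or (y of tag_green in the frame of old_rack between 0.08 and 0.1 m and y of socket_green_mid in the frame of new_rack between -0.104 and -0.076 m)) and x of socket_green_mid in the frame of new_rack between -0.014 and 0.014 m and z of socket_green_mid in the frame of new_rack between 0.035 and 0.043 m); the robot touches nothing.
It fails at once if the red socket is tipped over (leans more than 45 degrees) (angle between socket_red_mid's own z axis and vertical above 0.785 rad).
It fails at once if the yellow socket is tipped over (leans more than 45 degrees) (angle between socket_yellow_mid's own z axis and vertical above 0.785 rad).
It fails at once if the blue socket is tipped over (leans more than 45 degrees) (angle between socket_blue_mid's own z axis and vertical above 0.785 rad).
It fails at once if the green socket is tipped over (leans more than 45 degrees) (angle between socket_green_mid's own z axis and vertical above 0.785 rad).
It also fails if it takes over 99 s, if anything falls off the work surface, if the arm or the gripper's body presses on something with over 40 N, if the wrist force passes 120 N, or if a joint passes its speed limit or range.

### The arm

A 7-joint arm with a two-finger parallel gripper is mounted at the origin on the work surface. World frame = base frame: x ahead of the robot, y to its left, z up, the work surface at z = 0. Lengths are in m, angles in rad, forces in N, time in s.
With the tool pointing down it reaches from about 0.35 to 0.9 m from the base axis. Payload 19.9 kg.
Tool frame: the origin (TCP) lies midway between the tips of the shut fingers; the grasp point (between the pads) lies 19 mm behind it (pinch_z is the distance from the TCP to the grasp point, in m); z points along the fingers, y is the direction in which the jaws open and shut (so a half turn about z gives the same grasp; the last joint's range is limited). The gripper opens to 85 mm and grips with 20 to 120 N. Pads are 22 mm wide; open, the fingers measure 114 mm over their backs; the gripper's body (76 mm by 85 mm) begins 54 mm behind the grasp point. The pads swing forward as they close: fully open they stand 13 mm farther back than shut.
Start: joints at [-1.315, 0.417, -0.01, 1.614, 0.005, 1.111, -0.053], TCP at [0.183, 0.597, 0.231] pointing down, gripper open.
Joint ranges: [-2.81, 2.81], [-0.39, 2.02], [-1.27, 1.25], [0.06, 2.57], [-1.19, 4.33], [0.19, 2], [-2.82, 2.82]. Speed limits (rad/s): [1.89, 1.89, 2.39, 2.39, 3.01, 3.01, 3.01].

### API

Orientations are given as a rotation vector (axis times angle).
In Python, from rig import get_obs, grab_frame, get_calibration, close_job, pinch_z gives the robot as it stands. The module is installed in compiled form; this text tells all that it offers.
- The arm moves only by the tool jog_arm, never from a script. Its argument "deltas" is a list of rows, each a list of 2 entries, a list of its own where there are three numbers: the shift along the tool's x, y, z in units of 0.1 m (1.0 is 0.1 m), then the turn, a rotation vector about the tool's x, y, z in units of 180 degrees (1.0 is 180 degrees). In form: [[[x, y, z], [wx, wy, wz]], ...]. A call has 1 to 12 rows; each row is the pose to reach, as a shift and turn from the pose measured when the call began, along the tool's axes at that moment, turning the shorter way round; what a row does not reach only later rows make up. A row lasts 1/8 s, in which the tool goes at most 62.5 mm and 10.7 degrees, less where a joint would pass 70% of its speed; a pose out of reach is approached as far as the arm can. A call with a number of a shift or a turn outside -1 to 1 is refused whole. A call with a gripper value outside its range is refused whole. "fingers" is the closure, from 0 (fully open) to 1 (shut), set as the call begins (left out, the last holds). The fingers move at their own pace and stop on an object; the grip force is fixed at half the most. Time passes only in rows, so rows that repeat a pose let the fingers close. It gives the time, the measured TCP pose, the force and the opening at its end, in the units of the state.
- get_obs(): the state, without advancing time (a new reading comes with each control period).
- grab_frame(name): name is "scene" or "side" or "wrist"; returns the picture (420x560x3 uint8, red, green, blue); there is no depth.
- get_calibration(name): a dict with "vfov" (degrees; the focal length in pixels is half the picture's height over the tangent of half this angle, whatever the lens; pixels are square), "cx", "cy" (the principal point, pixels), "distortion" ([k1, k2, p1, p2, k3] as OpenCV has them; the pictures are not rectified), "R" (3x3) and "t" (3): a world point X has camera coordinates R X + t; the wrist camera has in their place "mount" (4x4, takes a point from camera to tool coordinates, whose origin is the TCP and whose axes are the flange's). Camera axes: x right, y down, z forward; pixel columns grow to the right and rows downward; lengths in m; the calibration is good to about 2 mm. A picture is of the moment at which its call begins: read the wrist's pose just before it. get_calibration takes no time and is no camera call.
- close_job(): hands the job in, once; it reports no verdict.
The state is a dict: "clock": time; "qpos": joint angles; "qd": joint speeds; "joint_torque": joint torques, N m; "tcp_pos": TCP position; "tool_rot": TCP orientation; "wrist_force": force on the tool from outside, world axes, zero at the start; "torque": the same for the moment, N m; "finger_gap": opening from 0.0 (shut) to 1.0 (fully open).
Only numpy, scipy, OpenCV 4.12 (cv2) and the standard library are available. Lean on these libraries where they do the work, as an engineer would, in place of code of your own. Each camera call takes 0.05 s, during which the arm holds its last target. There are 200 camera calls.

## Working session

There is one attempt and no reset: what is moved stays moved. The work goes in short steps, Python scripts to look and compute and a tool call to move; the robot and the scene stay as the last step left them, time stands still between calls to the robot, and variables do not carry over. Pictures are saved under pics/ and viewed, about 12 in all and at most 16, crops included, and the job is handed in when it is done.

Besides the shell and the picture viewer there is one more tool, called after "Emit:" as name(argument=value, ...) on one line, values as JSON. jog_arm: Moves the arm, as the interface text tells. Its arguments: {"type":"object","properties":{"deltas":{"type":"array","items":{"type":"array"}},"fingers":{"type":"number"}},"required":["deltas"]}

```bash
mkdir -p pics
python3 - <<'E'
from rig import *
import cv2,numpy as np
print(get_obs(),pinch_z)
for n in ("scene","side","wrist"):
    print(n,get_calibration(n))
ims=[grab_frame(n) for n in ("scene","side","wrist")]
for n,i in zip(("scene","side","wrist"),ims): cv2.imwrite(f"pics/a_{n}.png",i[...,::-1])
E
```

```text
{'clock': 0.0, 'qpos': array([-1.31448468,  0.41796245, -0.01032126,  1.61419441,  0.00471142,
        1.11068765, -0.05302339]), 'qd': array([ 0.00048545,  0.00047968, -0.00220486, -0.00044168,  0.00025699,
       -0.00021415,  0.00058882]), 'joint_torque': array([ 8.69271735e-04, -8.64452004e+01,  6.78967070e-01, -4.34893835e+01,
        1.90088293e-02,  7.64623139e-03, -5.70206248e-05]), 'tcp_pos': array([0.18329212, 0.59714794, 0.23065887]), 'tool_rot': array([-4.66051011e-01, -3.10674162e+00,  1.92405316e-03]), 'wrist_force': array([ 0.25312425,  0.21349583, -0.76930175]), 'torque': array([-0.04076599,  0.04226479,  0.04608111]), 'finger_gap': 0.9997871114946967} 0.0187
scene {'vfov': 47.29950895474885, 'cx': 276.16236698106593, 'cy': 208.3918786883052, 'distortion': array([-0.06098517,  0.        ,  0.        ,  0.        ,  0.        ]), 'R': array([[ 0.71035614,  0.70365034, -0.0164422 ],
       [ 0.402705  , -0.42548008, -0.81042913],
       [-0.57725456,  0.56907196, -0.5856059 ]]), 't': array([-0.41143589, -0.1952133 ,  1.32161721])}
side {'vfov': 47.27473004599209, 'cx': 
[... 159 characters left out ...]
-0.30737897, -0.01890862],
       [-0.20972935, -0.60174666, -0.77065852],
       [ 0.22550602,  0.73716967, -0.63696775]]), 't': array([-0.53012803,  0.13298462,  0.80910623])}
wrist {'vfov': 58.54801469451094, 'cx': 280.3327945283404, 'cy': 207.6424449503824, 'distortion': array([-0.05955028,  0.        ,  0.        ,  0.        ,  0.        ]), 'mount': array([[ 2.01942629e-04, -9.59117847e-01, -2.83006916e-01,
         7.28749116e-02],
       [ 9.99999653e-01,  4.22502387e-04, -7.18311138e-04,
         1.50658213e-04],
       [ 8.08516129e-04, -2.83006673e-01,  9.59117599e-01,
        -1.43435137e-01],
       [ 0.00000000e+00,  0.00000000e+00,  0.00000000e+00,
         1.00000000e+00]])}
```

View pics/a_scene.png

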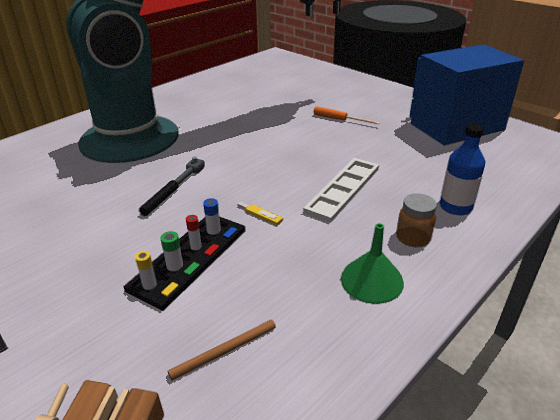

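View pics/a_side.png

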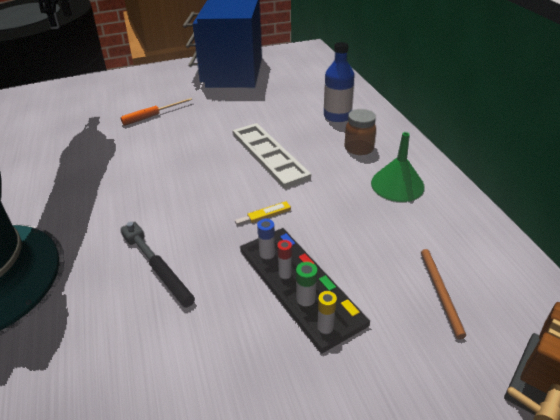

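The scene view shows the black rack with yellow (146,270), green (172,252), red (193,232) and blue (211,215) from low y to high y. The white rack is at (343,188), further to the left. The side view agrees: blue is at (266,240), yellow at (327,313) and the white rack at (270,155).

```bash
cat > h.py <<'E'
from rig import *
import cv2,numpy as np
from scipy.spatial.transform import Rotation as Ro
def cam(n,obs=None):
    c=get_calibration(n); f=210/np.tan(np.radians(c['vfov']/2))
    K=np.array([[f,0,c['cx']],[0,f,c['cy']],[0,0,1]])
    if 'R' in c: R,t=c['R'],c['t']
    else:
        T=np.eye(4);T[:3,:3]=Ro.from_rotvec(obs['tool_rot']).as_matrix();T[:3,3]=obs['tcp_pos']
        M=np.linalg.inv(T@c['mount']); R,t=M[:3,:3],M[:3,3]
    return K,c['distortion'],R,t
def plane(C,uv,z):
    K,d,R,t=C
    n=cv2.undistortPoints(np.float64(uv).reshape(-1,1,2),K,d)[:,0]
    o=-R.T@t; D=np.c_[n,np.ones(len(n))]@R
    return o+D*((z-o[2])/D[:,2])[:,None]
def proj(C,X):
    K,d,R,t=C
    return cv2.projectPoints(np.float64(X).reshape(-1,1,3),cv2.Rodrigues(R)[0],t,K,d)[0][:,0]
def masks(im):
    h=cv2.cvtColor(im,cv2.COLOR_RGB2HSV);H,S,V=[h[...,i].astype(int) for i in range(3)]
    s=(S>140)&(V>60)
    return dict(red=s&((H<6)|(H>172)),yellow=s&(H>18)&(H<34),green=s&(H>50)&(H<80),blue=s&(H>105)&(H<125))
def blobs(m,amin=30):
    n,_,st,c=cv2.connectedComponentsWithStats(m.astype(np.uint8),connectivity=8)
    return [(st[i,4],c[i].round(1),st[i,:4]) for i in range(1,n) if st[i,4]>=amin]
E
python3 - <<'E'
from h import *
for n in("scene","side"):
    im=cv2.imread(f"pics/a_{n}.png")[...,::-1].copy();C=cam(n)
    for k,m in masks(im).items():
        for a,c,b in blobs(m):
            p=plane(C,c,.018)[0]
            if .2<p[0]<.95 and a<900: print(n,k,a,c,"z18",p.round(4)[:2],"z63",plane(C,c,.063)[0].round(4)[:2])
    h=cv2.cvtColor(im,cv2.COLOR_RGB2HSV)
    x0,y0,x1,y1=(290,145,395,230) if n=="scene" else (220,112,320,195)
    w=np.zeros(im.shape[:2],np.uint8);w[y0:y1,x0:x1]=((h[...,1]<28)&(h[...,2]>175))[y0:y1,x0:x1]
    print("bg",im[y1+5,x0],"rack px",w.sum())
    cv2.imwrite(f"pics/w_{n}.png",w*255)
a=cv2.imread("pics/w_scene.png")[140:235,280:400];b=cv2.imread("pics/w_side.png")[105:200,215:335]
cc=cv2.imread("pics/a_scene.png")[140:235,280:400];d=cv2.imread("pics/a_side.png")[105:200,215:335]
cv2.imwrite("pics/w.png",cv2.resize(np.vstack([np.hstack([a,b]),np.hstack([cc,d])]),None,fx=3,fy=3))
E
```

```text
scene red 96 [190.5 222.4] z18 [ 0.4588 -0.1259] z63 [ 0.5102 -0.1579]
scene red 90 [211.3 248.9] z18 [ 0.5542 -0.1488] z63 [ 0.5983 -0.1791]
scene yellow 254 [262.5 214.5] z18 [ 0.5459 -0.0061] z63 [ 0.5907 -0.0472]
scene yellow 210 [143.5 260.5] z18 [ 0.4887 -0.2572] z63 [ 0.5379 -0.2791]
scene yellow 134 [169.2 288.7] z18 [ 0.5836 -0.2661] z63 [ 0.6255 -0.2874]
scene green 101 [169.  237.2] z18 [ 0.4665 -0.1843] z63 [ 0.5173 -0.2118]
scene green 94 [191.3 267.7] z18 [ 0.5686 -0.2071] z63 [ 0.6117 -0.2329]
scene blue 129 [209.4 206.9] z18 [ 0.4444 -0.065 ] z63 [ 0.4969 -0.1016]
scene blue 205 [452.8 208.2] z18 [0.8205 0.2844] z63 [0.8443 0.2212]
scene blue 82 [229.5 231.7] z18 [ 0.5396 -0.0908] z63 [ 0.5848 -0.1254]
bg [188 181 190] rack px 7833
side red 72 [266.5   7.2] z18 [0.8893 1.2129] z63 [0.8482 1.0686]
side red 122 [274.   17.8] z18 [0.8776 1.0734] z63 [0.8374 0.9397]
side red 31 [284.1  26.5] z18 [0.8824 0.9655] z63 [0.8418 0.84  ]
side red 32 [115.4  51.9] z18 [0.2834 0.9523] z63 [0.2885 0.8278]
side red 65 [116.8  62.2] z18 [0.2845 0.8577] z63 [0.2895 0.7404]
side red 127 [284.  247.4] z18 [ 0.5285 -0.1087] z63 [ 0.5149 -0.1522]
side red 69 [304.6 257.7] z18 [ 0.5539 -0.1438] z63 [ 0.5383 -0.1847]
side yellow 264 [266.8 212.3] z18 [ 0.5272 -0.0082] z63 [ 0.5137 -0.0594]
side yellow 313 [326.7 302.3] z18 [ 0.5533 -0.2457] z63 [ 0.5378 -0.2788]
side yellow 171 [349.7 307.4] z18 [ 0.583  -0.2666] z63 [ 0.5652 -0.2981]
side green 107 [413.3 178.2] z18 [ 0.8454 -0.0037] z63 [ 0.8076 -0.0552]
side green 179 [306.1 270.1] z18 [ 0.5465 -0.1715] z63 [ 0.5315 -0.2103]
side green 125 [326.9 282.6] z18 [ 0.5688 -0.2082] z63 [ 0.5521 -0.2442]
side blue 576 [340.   70.9] z18 [0.9152 0.5376] z63 [0.872  0.4447]
side blue 109 [265.3 224.9] z18 [ 0.5143 -0.0416] z63 [ 0.5018 -0.0902]
side blue 57 [286.8 237.3] z18 [ 0.5412 -0.086 ] z63 [ 0.5266 -0.1312]
bg [183 178 183] rack px 7146
```

View pics/w.png

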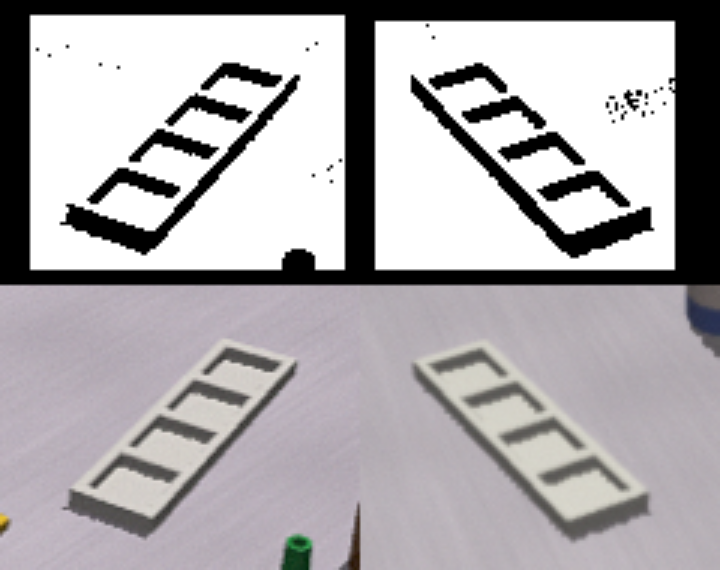

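```bash
cat > rk.py <<'E'
from h import *
tg=np.array([[.5399,-.0884],[.5541,-.1463],[.5687,-.2077],[.5833,-.2664]])
d=tg[0]-tg[3];yo=np.arctan2(-d[0],d[1])
def RR(a): return np.array([[np.cos(a),-np.sin(a)],[np.sin(a),np.cos(a)]])
oo=tg.mean(0)-RR(yo)@[.045,0]
E
python3 - <<'E'
from rk import *
print("old",np.degrees(yo),oo,[(oo+RR(yo)@[0,y]).round(4) for y in(.09,.03,-.03,-.09)])
for n,c in(("scene",[(355.3,158.5),(379,165.7),(330,218.3),(303.3,209.3)]),("side",[(233.3,131.7),(255,123.7),(311,174),(285,184.3)])):
    p=plane(cam(n),c,.014)[:,:2];print(n,p.round(4).tolist(),p.mean(0),[np.linalg.norm(p[i]-p[i-1]).round(3) for i in range(4)])
    r=cv2.minAreaRect(np.float32(p));print(r)
o=get_obs();print(Ro.from_rotvec(o['tool_rot']).as_matrix().round(3))
E
```

```text
old 13.702514875311202 [ 0.51778076 -0.18785964] [array([ 0.4965, -0.1004]), array([ 0.5107, -0.1587]), array([ 0.5249, -0.217 ]), array([ 0.5391, -0.2753])]
scene [[0.5412, 0.3163], [0.6037, 0.3276], [0.6522, 0.0839], [0.5912, 0.0696]] [0.5970829  0.19934973] [np.float64(0.252), np.float64(0.063), np.float64(0.248), np.float64(0.063)]
((0.5973407030105591, 0.19922193884849548), (0.06348557770252228, 0.2516788840293884), 11.449540138244629)
side [[0.5376, 0.3094], [0.5971, 0.3284], [0.6521, 0.085], [0.589, 0.069]] [0.59395499 0.1979665 ] [np.float64(0.246), np.float64(0.062), np.float64(0.249), np.float64(0.065)]
((0.5930640697479248, 0.19869571924209595), (0.06499383598566055, 0.2512572407722473), 12.728962898254395)
[[-0.956  0.293 -0.   ]
 [ 0.293  0.956 -0.001]
 [-0.    -0.001 -1.   ]]
```

View pics/a_wrist.png

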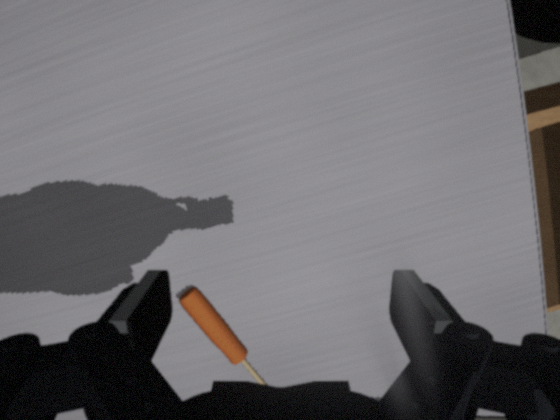

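Both racks are located: black origin (0.518, -0.188) at yaw 13.7°, white origin about (0.5955, 0.199) at yaw about 12.3°. Next I'll align the jaws with rack x and look at the white rack from above on the way.

Emit:
jog_arm(deltas=[[[-1, -1, 0], [0, 0, 0.33]], [[-1, -1, 0], [0, 0, 0.33]], [[-1, -1, 0], [0, 0, 0.33]], [[-1, -1, 0], [0, 0, 0.33]], [[-1, -1, 0], [0, 0, 0.33]], [[-1, -1, 0], [0, 0, 0.33]], [[-1, -1, 0], [0, 0, 0.33]], [[-1, -1, 0], [0, 0, 0.33]]], fingers=0)

```text
clock: 1.15
tcp_pos: [0.2495, 0.4723, 0.2309]
tool_rot: [1.941, 2.47, -0.002]
wrist_force: [0.0, -0.4, 0.0]
finger_gap: 1.0
```

Emit:
jog_arm(deltas=[[[-0.5, 0.36, 0], [0, 0, 0]], [[-0.95, 0.7, 0], [0, 0, 0]], [[-0.95, 0.7, 0], [0, 0, 0]]])

```text
clock: 1.52
tcp_pos: [0.3433, 0.3935, 0.2311]
tool_rot: [1.945, 2.465, -0.001]
wrist_force: [0.1, 0.4, 0.2]
finger_gap: 1.002
```

Emit:
jog_arm(deltas=[[[-0.5, 0.36, 0], [0, 0, 0]], [[-0.95, 0.7, 0], [0, 0, 0]], [[-0.95, 0.7, 0], [0, 0, 0]]])

```text
clock: 1.9
tcp_pos: [0.4363, 0.3143, 0.2313]
tool_rot: [1.95, 2.46, -0.001]
wrist_force: [-0.5, 0.5, -0.2]
finger_gap: 1.003
```

Emit:
jog_arm(deltas=[[[-0.5, 0.36, 0], [0, 0, 0]], [[-0.95, 0.7, 0], [0, 0, 0]], [[-0.95, 0.7, 0], [0, 0, 0]]])

```text
clock: 2.28
tcp_pos: [0.5284, 0.2347, 0.2315]
tool_rot: [1.954, 2.455, -0.002]
wrist_force: [-0.4, 1.0, 0.5]
finger_gap: 1.002
```

Emit:
jog_arm(deltas=[[[-0.5, 0.36, 0], [0, 0, 0]], [[-0.95, 0.7, -0.1], [0, 0, 0]], [[-0.95, 0.7, -0.2], [0, 0, 0]], [[-0.95, 0.7, -0.2], [0, 0, 0]], [[-0.95, 0.7, -0.2], [0, 0, 0]]])

```text
clock: 2.9
tcp_pos: [0.6169, 0.1597, 0.2516]
tool_rot: [1.951, 2.458, -0.002]
wrist_force: [-0.3, 0.2, -0.2]
finger_gap: 0.999
```

Run:
```python
from h import *
o=get_obs();im=grab_frame("wrist");cv2.imwrite("pics/b.png",im[...,::-1]);np.save("b.npy",np.r_[o['tcp_pos'],o['tool_rot']])
print(o['clock'],o['tcp_pos'],o['qpos'],Ro.from_rotvec(o['tool_rot']).as_matrix().round(3))
```

```text
2.9 [0.61693468 0.15970869 0.25158295] [-0.61059947  0.44645106  0.42224937  1.57096158 -0.19029244  1.16460189
  0.07935004] [[-0.227  0.974  0.002]
 [ 0.974  0.227 -0.003]
 [-0.003  0.001 -1.   ]]
```

View pics/b.png

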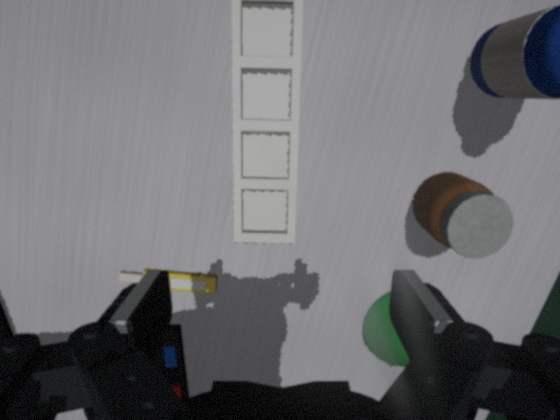

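The wrist view shows the four white pockets at about (265,211), (266,155), (266,95) and (267,30), with the lower end of the rack at row 243.

Run:
```python
from h import *
b=np.load("b.npy");C=cam("wrist",dict(tcp_pos=b[:3],tool_rot=b[3:]))
p=plane(C,[(265.5,211.5),(266,155),(266,94.5),(267,30)],.014)[:,:2];print(p)
print(plane(C,[(235,243),(295,243)],.014)[:,:2])
d=p[3]-p[0];print(np.linalg.norm(d),np.degrees(np.arctan2(-d[0],d[1])),p.mean(0))
```

```text
[[0.61129562 0.1119645 ]
 [0.59873306 0.17094747]
 [0.58578519 0.22901341]
 [0.57383459 0.2867018 ]]
[[0.58660411 0.06918249]
 [0.65046756 0.08409665]]
0.1787077221597132 12.100186602417347 [0.59241211 0.19965679]
```

Emit:
jog_arm(deltas=[[[-0.5, -0.24, 0], [0, 0, 0]], [[-0.95, -0.45, 0], [0, 0, 0]], [[-0.95, -0.45, 0], [0, 0, 0]]])

```text
clock: 3.32
tcp_pos: [0.5938, 0.0535, 0.2522]
tool_rot: [1.956, 2.454, -0.002]
wrist_force: [-0.2, 1.1, 0.6]
finger_gap: 0.997
```

Emit:
jog_arm(deltas=[[[-0.5, -0.24, 0], [0, 0, 0]], [[-0.95, -0.45, 0], [0, 0, 0]], [[-0.95, -0.45, 0], [0, 0, 0]]])

```text
clock: 3.7
tcp_pos: [0.5703, -0.0517, 0.2528]
tool_rot: [1.96, 2.45, -0.003]
wrist_force: [1.0, 1.1, 0.7]
finger_gap: 1.003
```

Emit:
jog_arm(deltas=[[[-0.5, -0.24, 0], [0, 0, 0]], [[-0.95, -0.45, 0], [0, 0, 0]], [[-0.95, -0.45, 0], [0, 0, 0]]])

```text
clock: 4.08
tcp_pos: [0.5466, -0.1562, 0.2532]
tool_rot: [1.964, 2.447, -0.003]
wrist_force: [0.3, 0.7, 0.3]
finger_gap: 0.994
```

Emit:
jog_arm(deltas=[[[-0.5, -0.24, 0], [0, 0, 0]], [[-0.9, -0.45, 0], [0, 0, 0]], [[-0.9, -0.45, 0], [0, 0, 0]], [[-0.9, -0.45, 0], [0, 0, 0]], [[-0.9, -0.45, 0], [0, 0, 0]]])

```text
clock: 4.7
tcp_pos: [0.5231, -0.2519, 0.2534]
tool_rot: [1.96, 2.45, -0.003]
wrist_force: [-1.0, -0.4, -0.2]
finger_gap: 1.0
```

Run:
```python
from h import *
o=get_obs();im=grab_frame("wrist");cv2.imwrite("pics/c.png",im[...,::-1]);C=cam("wrist",o)
np.save("c.npy",np.r_[o['tcp_pos'],o['tool_rot']])
print(o['clock'],o['tcp_pos'],o['tool_rot'],o['qpos'])
for k,m in masks(im).items():
    for a,c,b in blobs(m,80): print(k,a,c,b,"z18",plane(C,c,.018)[0,:2].round(4),"z74",plane(C,c,.074)[0,:2].round(4))
```

```text
4.7 [ 0.52306596 -0.25190518  0.25339995] [ 1.96044108  2.44967278 -0.0026681 ] [-0.06241008  0.35543648  0.58054664  1.72160862 -0.21055857  1.1240662
  0.80126052]
red 423 [292.2  70.4] [279  55  28  31] z18 [ 0.5124 -0.1552] z74 [ 0.5115 -0.159 ]
red 465 [333.1  75.8] [326  60  15  33] z18 [ 0.5519 -0.1513] z74 [ 0.5452 -0.1556]
blue 321 [289.8   6.1] [274   0  33  14] z18 [ 0.4974 -0.1002] z74 [ 0.4987 -0.1122]
blue 375 [333.9  12.3] [327   0  15  26] z18 [ 0.5384 -0.0963] z74 [ 0.5336 -0.1088]
```

View pics/c.png

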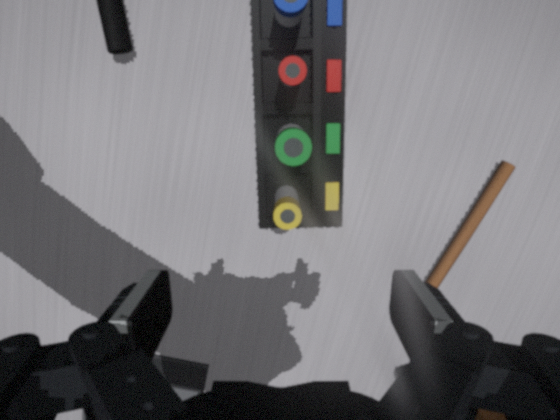

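The wrist view shows the sleeve tops: yellow (288,215), green (293,147), red (292,70), and blue (290,~0, cut off by the frame).

Run:
```python
from h import *
b=np.load("c.npy");C=cam("wrist",dict(tcp_pos=b[:3],tool_rot=b[3:]))
R=Ro.from_rotvec(b[3:]).as_matrix();print(R.round(4))
P=plane(C,[(288,215.5),(293,147.5),(292.5,70.5),(290,-1)],.074)
W=np.array([[.5747,.2873],[.587,.2286],[.600,.170],[.612,.1113]])
for n,p,w in zip("ygrb",P,W): print(n,p.round(4),"from tcp",((p-b[:3])@R)[:2].round(4),"carry",(np.r_[w-p[:2],0]@R)[:2].round(4))
print("tags",plane(C,[(332,196),(333,138.5),(333.5,75.8)],.018)[:,:2])
```

```text
[[-0.2192  0.9757  0.0021]
 [ 0.9757  0.2192 -0.0039]
 [-0.0042  0.0012 -1.    ]]
y [ 0.5361 -0.2809  0.074 ] from tcp [-0.0304  0.0061] carry [0.5459 0.1622]
g [ 0.5265 -0.2202  0.074 ] from tcp [0.031  0.0101] carry [0.4246 0.1574]
r [ 0.5118 -0.159   0.074 ] from tcp [0.0939 0.0091] carry [0.3017 0.1582]
b [ 0.4977 -0.1071  0.074 ] from tcp [0.1476 0.0067] carry [0.188  0.1594]
tags [[ 0.58143398 -0.26730285]
 [ 0.56711366 -0.20935984]
 [ 0.55231449 -0.15116848]]
```

Emit:
jog_arm(deltas=[[[-0.3, 0.06, 0.3], [0, 0, 0]], [[-0.3, 0.06, 0.7], [0, 0, 0]], [[-0.3, 0.06, 0.95], [0, 0, 0]], [[-0.3, 0.06, 0.95], [0, 0, 0]], [[-0.3, 0.06, 0.95], [0, 0, 0]]])

```text
clock: 5.38
tcp_pos: [0.5362, -0.2805, 0.1598]
tool_rot: [1.959, 2.449, -0.002]
wrist_force: [-0.2, -0.3, -0.0]
finger_gap: 1.0
```

```bash
cat > look.py <<'E'
from h import *
import sys
nm=sys.argv[1];o=get_obs();im=grab_frame("wrist");cv2.imwrite(f"pics/{nm}.png",im[...,::-1])
np.save(nm+".npy",np.r_[o['tcp_pos'],o['tool_rot']])
R=Ro.from_rotvec(o['tool_rot']).as_matrix();C=cam("wrist",o)
print(o['clock'],o['tcp_pos'].round(4),"gap",round(o['finger_gap'],3),"yaw y",np.degrees(np.arctan2(R[1,1],R[0,1])).round(2),"F",o['wrist_force'].round(1))
for a in sys.argv[2:]:
    x,y=map(float,a.split(","));d=np.array([x,y,o['tcp_pos'][2]])-o['tcp_pos'];print("to",a,(d@R)[:2].round(4),"px z74",proj(C,[[x,y,.074]]).round(0))
E
python3 look.py d .5361,-.2809
```

```text
5.375 [ 0.5362 -0.2805  0.1598] gap 1.0 yaw y 12.67 F [-0.2 -0.3 -0. ]
to .5361,-.2809 [-0.0004 -0.0002] px z74 [[281. 215.]]
```

View pics/d.png

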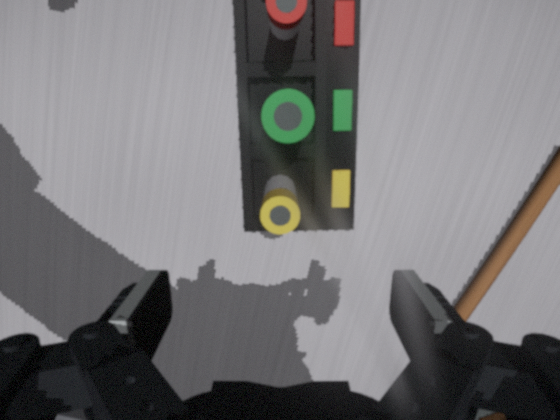

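The yellow top is at (280,215) against a predicted (281,215), so the tool is well centred. I'll descend and grip.

Emit:
jog_arm(deltas=[[[0, 0, 0.3], [0, 0, 0]], [[0, 0, 0.7], [0, 0, 0]], [[0, 0, 0.7], [0, 0, 0]], [[0, 0, 0.7], [0, 0, 0]]])

```text
clock: 5.92
tcp_pos: [0.5374, -0.2814, 0.0919]
tool_rot: [1.958, 2.447, -0.001]
wrist_force: [0.5, -0.4, 0.0]
finger_gap: 0.999
```

Emit:
jog_arm(deltas=[[[0, 0, 0.3], [0, 0, 0]], [[0, 0, 0.6], [0, 0, 0]], [[0, 0, 0.6], [0, 0, 0]], [[0, 0, 0.6], [0, 0, 0]]])

```text
clock: 6.42
tcp_pos: [0.5386, -0.2823, 0.034]
tool_rot: [1.957, 2.445, -0.0]
wrist_force: [1.0, 0.2, 0.4]
finger_gap: 1.004
```

Emit:
jog_arm(deltas=[[[0, 0, 0], [0, 0, 0]], [[0, 0, 0], [0, 0, 0]], [[0, 0, 0], [0, 0, 0]], [[0, 0, 0], [0, 0, 0]], [[0, 0, 0], [0, 0, 0]], [[0, 0, 0], [0, 0, 0]], [[0, 0, 0], [0, 0, 0]], [[0, 0, 0], [0, 0, 0]], [[0, 0, 0], [0, 0, 0]], [[0, 0, 0], [0, 0, 0]]], fingers=1)

```text
clock: 7.68
tcp_pos: [0.5388, -0.2824, 0.0344]
tool_rot: [1.956, 2.445, 0.0]
wrist_force: [-0.8, 0.6, 7.2]
finger_gap: 0.266
```

Emit:
jog_arm(deltas=[[[0, 0, -0.3], [0, 0, 0]], [[0, 0, -0.7], [0, 0, 0]], [[0, 0, -1], [0, 0, 0]], [[0, 0, -1], [0, 0, 0]]])

```text
clock: 8.18
tcp_pos: [0.5389, -0.2822, 0.1364]
tool_rot: [1.955, 2.442, 0.002]
wrist_force: [-0.1, 0.6, -0.9]
finger_gap: 0.265
```

Emit:
jog_arm(deltas=[[[0.3, 0.1, 0], [0, 0, 0]], [[0.7, 0.2, 0], [0, 0, 0]], [[0.9, 0.27, 0], [0, 0, 0]]])

```text
clock: 8.55
tcp_pos: [0.5452, -0.186, 0.1347]
tool_rot: [1.954, 2.446, 0.002]
wrist_force: [-0.4, -0.5, -1.1]
finger_gap: 0.264
```

Emit:
jog_arm(deltas=[[[0.5, 0.15, 0], [0, 0, 0]], [[0.95, 0.27, 0], [0, 0, 0]], [[0.95, 0.27, 0], [0, 0, 0]]])

```text
clock: 8.93
tcp_pos: [0.5504, -0.0833, 0.1331]
tool_rot: [1.948, 2.453, 0.002]
wrist_force: [0.6, -0.9, -0.6]
finger_gap: 0.266
```

Emit:
jog_arm(deltas=[[[0.5, 0.15, 0], [0, 0, 0]], [[0.95, 0.27, 0], [0, 0, 0]], [[0.95, 0.27, 0], [0, 0, 0]]])

```text
clock: 9.3
tcp_pos: [0.5549, 0.0185, 0.1317]
tool_rot: [1.943, 2.458, 0.002]
wrist_force: [0.9, -0.3, -1.0]
finger_gap: 0.266
```

Emit:
jog_arm(deltas=[[[0.5, 0.15, 0], [0, 0, 0]], [[0.95, 0.27, 0], [0, 0, 0]], [[0.95, 0.27, 0], [0, 0, 0]]])

```text
clock: 9.68
tcp_pos: [0.559, 0.1196, 0.1305]
tool_rot: [1.939, 2.463, 0.001]
wrist_force: [-0.0, -0.9, -1.1]
finger_gap: 0.262
```

Emit:
jog_arm(deltas=[[[0.5, 0.15, 0], [0, 0, 0]], [[0.8, 0.27, 0], [0, 0, 0]], [[0.8, 0.27, 0], [0, 0, 0]], [[0.8, 0.27, 0], [0, 0, 0]]])

```text
clock: 10.18
tcp_pos: [0.5667, 0.2013, 0.1299]
tool_rot: [1.941, 2.461, -0.001]
wrist_force: [0.0, -1.3, -0.9]
finger_gap: 0.266
```

```bash
python3 look.py e .5747,.2873
```

```text
10.175 [0.5667 0.2013 0.1299] gap 0.266 yaw y 13.46 F [ 0.  -1.3 -0.9]
to .5747,.2873 [0.0817 0.0278] px z74 [[336.  78.]]
```

View pics/e.png

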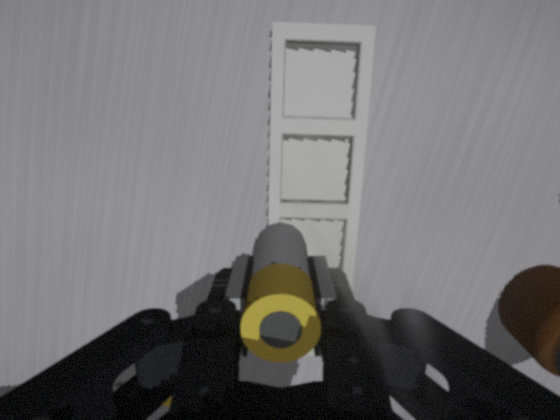

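The yellow socket is held upright. The far white pocket's rim is centred near (321,80).

Run:
```python
from h import *
b=np.load("e.npy");C=cam("wrist",dict(tcp_pos=b[:3],tool_rot=b[3:]));R=Ro.from_rotvec(b[3:]).as_matrix()
p=plane(C,[(321,80),(315,169)],.014);print(p,proj(C,[[.5747,.2873,.014]]),((p-b[:3])@R)[:,:2])
```

```text
[[0.5731288  0.28824514 0.014     ]
 [0.58457786 0.22967863 0.014     ]] [[322.92433221  82.03670822]] [[0.08373616 0.0260046 ]
 [0.02411442 0.02350657]]
```

Emit:
jog_arm(deltas=[[[0.4, 0.13, 0], [0, 0, 0]], [[0.82, 0.27, 0], [0, 0, 0]], [[0.82, 0.27, 0], [0, 0, 0]], [[0.82, 0.27, 0], [0, 0, 0]], [[0.82, 0.27, 0], [0, 0, 0]]])

```text
clock: 10.85
tcp_pos: [0.5743, 0.2856, 0.1298]
tool_rot: [1.944, 2.458, -0.001]
wrist_force: [0.0, -0.4, -0.9]
finger_gap: 0.266
```

Emit:
jog_arm(deltas=[[[0, 0, 0.3], [0, 0, 0]], [[0, 0, 0.6], [0, 0, 0]], [[0, 0, 0.8], [0, 0, 0]], [[0, 0, 0.8], [0, 0, 0]], [[0, 0, 0.8], [0, 0, 0]]])

```text
clock: 11.48
tcp_pos: [0.5754, 0.2851, 0.0509]
tool_rot: [1.944, 2.457, 0.001]
wrist_force: [0.1, 0.2, -1.2]
finger_gap: 0.262
```

Emit:
jog_arm(deltas=[[[0, 0, 0.08], [0, 0, 0]], [[0, 0, 0.15], [0, 0, 0]], [[0, 0, 0.15], [0, 0, 0]], [[0, 0, 0.15], [0, 0, 0]]])

```text
clock: 11.98
tcp_pos: [0.5756, 0.285, 0.0359]
tool_rot: [1.944, 2.457, 0.001]
wrist_force: [-0.4, 0.8, -0.6]
finger_gap: 0.27
```

Emit:
jog_arm(deltas=[[[0, 0, 0], [0, 0, 0]], [[0, 0, 0], [0, 0, 0]], [[0, 0, 0], [0, 0, 0]], [[0, 0, 0], [0, 0, 0]], [[0, 0, 0], [0, 0, 0]], [[0, 0, 0], [0, 0, 0]], [[0, 0, 0], [0, 0, 0]], [[0, 0, 0], [0, 0, 0]]], fingers=0)

```text
clock: 12.98
tcp_pos: [0.5756, 0.2851, 0.0359]
tool_rot: [1.944, 2.457, 0.001]
wrist_force: [0.1, 0.1, -0.5]
finger_gap: 0.999
```

Emit:
jog_arm(deltas=[[[0, 0, -0.2], [0, 0, 0]], [[0, 0, -0.6], [0, 0, 0]], [[0, 0, -1], [0, 0, 0]], [[0, 0, -1], [0, 0, 0]], [[0, 0, -1], [0, 0, 0]]])

```text
clock: 13.6
tcp_pos: [0.5748, 0.2856, 0.1365]
tool_rot: [1.944, 2.457, 0.002]
wrist_force: [0.9, 1.0, -0.7]
finger_gap: 1.001
```

```bash
python3 look.py f .5747,.2873 .5265,-.2202
```

```text
13.6 [0.5748 0.2856 0.1365] gap 1.001 yaw y 13.3 F [ 0.9  1.  -0.7]
to .5747,.2873 [0.0017 0.0003] px z74 [[282. 223.]]
to .5265,-.2202 [-0.4811 -0.1633] px z74 [[129. 646.]]
```

View pics/f.png

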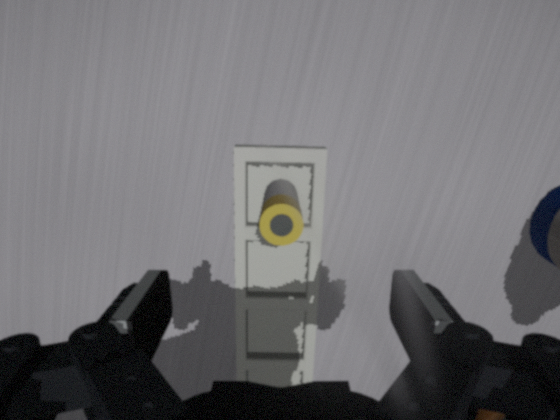

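Yellow stands in the far pocket, at (281,224) against a predicted (282,223). Next is green.

Emit:
jog_arm(deltas=[[[-0.5, -0.17, 0], [0, 0, 0]], [[-0.95, -0.33, 0], [0, 0, 0]], [[-0.95, -0.33, 0], [0, 0, 0]]])

```text
clock: 14.02
tcp_pos: [0.564, 0.1812, 0.1359]
tool_rot: [1.951, 2.452, -0.003]
wrist_force: [0.9, 1.3, -0.7]
finger_gap: 1.001
```

Emit:
jog_arm(deltas=[[[-0.5, -0.17, 0], [0, 0, 0]], [[-0.95, -0.33, 0], [0, 0, 0]], [[-0.95, -0.33, 0], [0, 0, 0]]])

```text
clock: 14.4
tcp_pos: [0.5527, 0.0779, 0.1362]
tool_rot: [1.956, 2.448, -0.005]
wrist_force: [0.8, 0.2, -0.6]
finger_gap: 1.001
```

Emit:
jog_arm(deltas=[[[-0.5, -0.17, 0], [0, 0, 0]], [[-0.95, -0.33, 0], [0, 0, 0]], [[-0.95, -0.33, 0], [0, 0, 0]]])

```text
clock: 14.78
tcp_pos: [0.5411, -0.0246, 0.1367]
tool_rot: [1.961, 2.443, -0.007]
wrist_force: [-0.7, 1.0, 0.5]
finger_gap: 1.0
```

Emit:
jog_arm(deltas=[[[-0.5, -0.17, 0], [0, 0, 0]], [[-0.95, -0.33, 0], [0, 0, 0]], [[-0.95, -0.33, 0], [0, 0, 0]], [[-0.95, -0.33, 0], [0, 0, 0]], [[-0.95, -0.33, 0], [0, 0, 0]]])

```text
clock: 15.4
tcp_pos: [0.5299, -0.1227, 0.1372]
tool_rot: [1.959, 2.446, -0.006]
wrist_force: [1.0, 0.3, -0.1]
finger_gap: 0.998
```

```bash
python3 look.py g .5265,-.2202
```

```text
15.4 [ 0.5299 -0.1227  0.1372] gap 0.998 yaw y 12.64 F [ 1.   0.3 -0.1]
to .5265,-.2202 [-0.0944 -0.0246] px z74 [[244. 359.]]
```

Emit:
jog_arm(deltas=[[[-0.5, -0.13, 0], [0, 0, 0]], [[-0.94, -0.25, 0], [0, 0, 0]], [[-0.94, -0.25, 0], [0, 0, 0]], [[-0.94, -0.25, 0], [0, 0, 0]], [[-0.94, -0.25, 0], [0, 0, 0]]])

```text
clock: 16.08
tcp_pos: [0.5264, -0.2187, 0.138]
tool_rot: [1.957, 2.448, -0.006]
wrist_force: [0.3, -0.4, 0.2]
finger_gap: 0.996
```

```bash
python3 look.py h .5265,-.2202 .5118,-.159
```

```text
16.075 [ 0.5264 -0.2187  0.138 ] gap 0.996 yaw y 12.74 F [ 0.3 -0.4  0.2]
to .5265,-.2202 [-0.0015 -0.0002] px z74 [[281. 227.]]
to .5118,-.159 [ 0.0614 -0.0011] px z74 [[280. 118.]]
```

View pics/h.png

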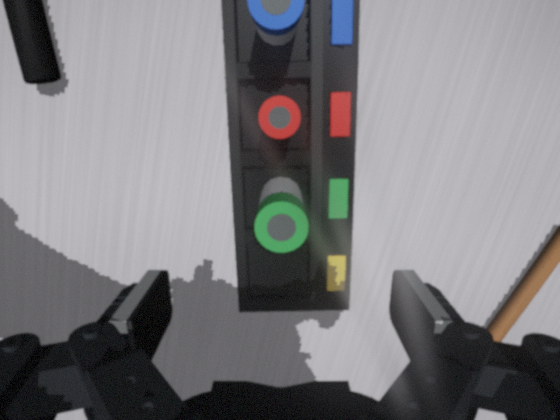

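Green (281,227) and red (280,118) match the predictions exactly. I'll descend, grip and lift.

Emit:
jog_arm(deltas=[[[-0.01, 0, 0.3], [0, 0, 0]], [[-0.01, 0, 0.6], [0, 0, 0]], [[-0.01, 0, 0.6], [0, 0, 0]], [[-0.01, 0, 0.6], [0, 0, 0]]])

```text
clock: 16.62
tcp_pos: [0.5273, -0.2203, 0.0791]
tool_rot: [1.956, 2.448, -0.005]
wrist_force: [0.1, -0.1, 0.1]
finger_gap: 1.0
```

Emit:
jog_arm(deltas=[[[0, 0, 0.25], [0, 0, 0]], [[0, 0, 0.42], [0, 0, 0]], [[0, 0, 0.42], [0, 0, 0]], [[0, 0, 0.42], [0, 0, 0]]])

```text
clock: 17.12
tcp_pos: [0.5278, -0.2208, 0.0379]
tool_rot: [1.956, 2.447, -0.005]
wrist_force: [-0.2, -0.1, 0.4]
finger_gap: 1.001
```

Emit:
jog_arm(deltas=[[[0, 0, 0], [0, 0, 0]], [[0, 0, 0], [0, 0, 0]], [[0, 0, 0], [0, 0, 0]], [[0, 0, 0], [0, 0, 0]], [[0, 0, 0], [0, 0, 0]], [[0, 0, 0], [0, 0, 0]], [[0, 0, 0], [0, 0, 0]], [[0, 0, 0], [0, 0, 0]], [[0, 0, 0], [0, 0, 0]], [[0, 0, 0], [0, 0, 0]]], fingers=1)

```text
clock: 18.38
tcp_pos: [0.528, -0.2209, 0.0382]
tool_rot: [1.955, 2.447, -0.005]
wrist_force: [-0.7, -0.1, 5.7]
finger_gap: 0.334
```

Emit:
jog_arm(deltas=[[[0, 0, -0.3], [0, 0, 0]], [[0, 0, -0.7], [0, 0, 0]], [[0, 0, -1], [0, 0, 0]], [[0, 0, -1], [0, 0, 0]]])

```text
clock: 18.88
tcp_pos: [0.5284, -0.2203, 0.1401]
tool_rot: [1.953, 2.445, -0.002]
wrist_force: [0.4, -0.5, -0.8]
finger_gap: 0.335
```

```bash
python3 look.py i .587,.2286
python3 - <<'E'
from h import *
b=np.load("h.npy");C=cam("wrist",dict(tcp_pos=b[:3],tool_rot=b[3:]));print("blue",plane(C,[(277,3)],.074))
E
```

```text
18.875 [ 0.5284 -0.2203  0.1401] gap 0.335 yaw y 12.75 F [ 0.4 -0.5 -0.8]
to .587,.2286 [0.4249 0.1562] px z74 [[197. 418.]]
blue [[ 0.4979821 -0.103906   0.074    ]]
```

Emit:
jog_arm(deltas=[[[0.3, 0.1, 0], [0, 0, 0]], [[0.7, 0.25, 0], [0, 0, 0]], [[0.95, 0.36, 0], [0, 0, 0]]])

```text
clock: 19.3
tcp_pos: [0.5414, -0.1172, 0.1365]
tool_rot: [1.954, 2.449, -0.005]
wrist_force: [-0.0, -0.2, -1.2]
finger_gap: 0.335
```

Emit:
jog_arm(deltas=[[[0.5, 0.18, 0], [0, 0, 0]], [[0.95, 0.35, 0], [0, 0, 0]], [[0.95, 0.35, 0], [0, 0, 0]]])

```text
clock: 19.68
tcp_pos: [0.5541, -0.0127, 0.1343]
tool_rot: [1.948, 2.457, -0.006]
wrist_force: [-0.5, -1.6, -1.7]
finger_gap: 0.335
```

Emit:
jog_arm(deltas=[[[0.5, 0.18, 0], [0, 0, 0]], [[0.95, 0.35, 0], [0, 0, 0]], [[0.95, 0.35, 0], [0, 0, 0]], [[0.95, 0.35, 0], [0, 0, 0]], [[0.95, 0.35, 0], [0, 0, 0]]])

```text
clock: 20.3
tcp_pos: [0.5664, 0.0863, 0.1334]
tool_rot: [1.951, 2.455, -0.007]
wrist_force: [0.0, -0.9, -1.8]
finger_gap: 0.336
```

```bash
python3 look.py j .586,.2288
```

```text
20.3 [0.5664 0.0863 0.1334] gap 0.336 yaw y 13.05 F [ 0.  -0.9 -1.8]
to .586,.2288 [0.1344 0.0513] px z74 [[388. -34.]]
```

Emit:
jog_arm(deltas=[[[0.5, 0.18, 0], [0, 0, 0]], [[0.7, 0.26, 0], [0, 0, 0]], [[0.7, 0.26, 0], [0, 0, 0]], [[0.7, 0.26, 0], [0, 0, 0]]])

```text
clock: 20.85
tcp_pos: [0.576, 0.159, 0.133]
tool_rot: [1.952, 2.453, -0.007]
wrist_force: [-0.3, -0.5, -0.8]
finger_gap: 0.336
```

Emit:
jog_arm(deltas=[[[0.4, 0.14, 0], [0, 0, 0]], [[0.64, 0.25, 0], [0, 0, 0]], [[0.64, 0.25, 0], [0, 0, 0]], [[0.64, 0.25, 0], [0, 0, 0]], [[0.64, 0.25, 0], [0, 0, 0]]])

```text
clock: 21.48
tcp_pos: [0.5862, 0.2259, 0.1326]
tool_rot: [1.954, 2.452, -0.007]
wrist_force: [-0.1, 0.3, -1.5]
finger_gap: 0.338
```

Emit:
jog_arm(deltas=[[[0, 0, 0.3], [0, 0, 0]], [[0, 0, 0.6], [0, 0, 0]], [[0, 0, 0.75], [0, 0, 0]], [[0, 0, 0.75], [0, 0, 0]], [[0, 0, 0.75], [0, 0, 0]]])

```text
clock: 22.1
tcp_pos: [0.587, 0.2254, 0.0587]
tool_rot: [1.953, 2.451, -0.006]
wrist_force: [0.3, -0.3, -0.8]
finger_gap: 0.338
```

```bash
python3 look.py k .586,.2288
```

```text
22.1 [0.587  0.2254 0.0587] gap 0.338 yaw y 12.89 F [ 0.3 -0.3 -0.8]
to .586,.2288 [ 0.0036 -0.0002] px z74 [[282. 286.]]
```

Emit:
jog_arm(deltas=[[[0.03, 0, 0], [0, 0, 0]], [[0.03, 0, 0.1], [0, 0, 0]], [[0.03, 0, 0.19], [0, 0, 0]], [[0.03, 0, 0.19], [0, 0, 0]], [[0.03, 0, 0.19], [0, 0, 0]]])

```text
clock: 22.78
tcp_pos: [0.5862, 0.2281, 0.0393]
tool_rot: [1.953, 2.451, -0.006]
wrist_force: [0.7, -0.1, -1.3]
finger_gap: 0.335
```

Emit:
jog_arm(deltas=[[[0, 0, 0], [0, 0, 0]], [[0, 0, 0], [0, 0, 0]], [[0, 0, 0], [0, 0, 0]], [[0, 0, 0], [0, 0, 0]], [[0, 0, 0], [0, 0, 0]], [[0, 0, 0], [0, 0, 0]], [[0, 0, 0], [0, 0, 0]], [[0, 0, 0], [0, 0, 0]]], fingers=0)

```text
clock: 23.78
tcp_pos: [0.5862, 0.228, 0.0392]
tool_rot: [1.954, 2.451, -0.006]
wrist_force: [-1.0, 0.5, -0.1]
finger_gap: 1.0
```

Emit:
jog_arm(deltas=[[[0, 0, -0.2], [0, 0, 0]], [[0, 0, -0.6], [0, 0, 0]], [[0, 0, -1], [0, 0, 0]], [[0, 0, -1], [0, 0, 0]], [[0, 0, -1], [0, 0, 0]]])

```text
clock: 24.4
tcp_pos: [0.5858, 0.2289, 0.1398]
tool_rot: [1.953, 2.451, -0.005]
wrist_force: [0.2, 0.3, -0.5]
finger_gap: 1.001
```

```bash
python3 look.py l .586,.2288 .5118,-.159
```

```text
24.4 [0.5858 0.2289 0.1398] gap 1.001 yaw y 12.89 F [ 0.2  0.3 -0.5]
to .586,.2288 [-0.0001  0.0002] px z74 [[282. 224.]]
to .5118,-.159 [-0.3616 -0.1587] px z74 [[114. 582.]]
```

View pics/l.png

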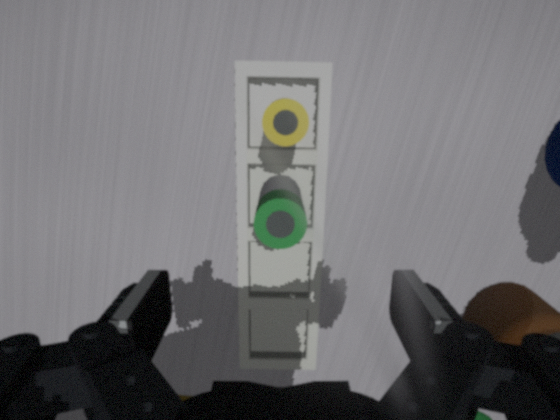

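Green is well seated at (280,222), with yellow at (286,122). Red next.

Emit:
jog_arm(deltas=[[[-0.5, -0.21, 0], [0, 0, 0]], [[-0.95, -0.42, 0], [0, 0, 0]], [[-0.95, -0.42, 0], [0, 0, 0]]])

```text
clock: 24.82
tcp_pos: [0.565, 0.1226, 0.1396]
tool_rot: [1.96, 2.446, -0.01]
wrist_force: [1.0, 0.3, -0.1]
finger_gap: 0.997
```

Emit:
jog_arm(deltas=[[[-0.5, -0.21, 0], [0, 0, 0]], [[-0.95, -0.42, 0], [0, 0, 0]], [[-0.95, -0.42, 0], [0, 0, 0]]])

```text
clock: 25.2
tcp_pos: [0.544, 0.0174, 0.1403]
tool_rot: [1.966, 2.442, -0.012]
wrist_force: [-1.1, 0.7, -0.2]
finger_gap: 1.001
```

Emit:
jog_arm(deltas=[[[-0.5, -0.21, 0], [0, 0, 0]], [[-0.95, -0.42, 0], [0, 0, 0]], [[-0.95, -0.42, 0], [0, 0, 0]], [[-0.95, -0.42, 0], [0, 0, 0]], [[-0.95, -0.42, 0], [0, 0, 0]]])

```text
clock: 25.82
tcp_pos: [0.5235, -0.0827, 0.141]
tool_rot: [1.964, 2.444, -0.012]
wrist_force: [0.0, -0.5, -0.8]
finger_gap: 1.001
```

```bash
python3 look.py m .5118,-.159
```

```text
25.825 [ 0.5235 -0.0827  0.141 ] gap 1.001 yaw y 12.44 F [ 0.  -0.5 -0.8]
to .5118,-.159 [-0.0719 -0.0279] px z74 [[239. 327.]]
```

Emit:
jog_arm(deltas=[[[-0.4, -0.14, 0], [0, 0, 0]], [[-0.72, -0.28, 0], [0, 0, 0]], [[-0.72, -0.28, 0], [0, 0, 0]], [[-0.72, -0.28, 0], [0, 0, 0]], [[-0.72, -0.28, 0], [0, 0, 0]]])

```text
clock: 26.5
tcp_pos: [0.512, -0.158, 0.1417]
tool_rot: [1.962, 2.446, -0.012]
wrist_force: [0.5, 0.9, 0.1]
finger_gap: 0.997
```

Emit:
jog_arm(deltas=[[[-0.01, 0, 0.3], [0, 0, 0]], [[-0.01, 0, 0.5], [0, 0, 0]], [[-0.01, 0, 0.5], [0, 0, 0]], [[-0.01, 0, 0.5], [0, 0, 0]]])

```text
clock: 27.0
tcp_pos: [0.5127, -0.1592, 0.0924]
tool_rot: [1.961, 2.446, -0.011]
wrist_force: [0.6, 0.6, -0.4]
finger_gap: 0.996
```

```bash
python3 look.py n .5118,-.159 .4979,-.1035
python3 - <<'E'
from h import *
im=cv2.imread("pics/n.png")[...,::-1].copy()
print([b for b in blobs(masks(im)['red'],200)])
E
```

```text
27.0 [ 0.5127 -0.1592  0.0924] gap 0.996 yaw y 12.56 F [ 0.6  0.6 -0.4]
to .5118,-.159 [ 0.0004 -0.0008] px z74 [[280. 257.]]
to .4979,-.1035 [ 0.0576 -0.0023] px z74 [[277. 133.]]
[(np.int32(737), array([350. , 213.6]), array([338, 196,  23,  46], dtype=int32)), (np.int32(1797), array([279.9, 249. ]), array([255, 221,  50,  59], dtype=int32))]
```

Emit:
jog_arm(deltas=[[[0, 0, 0.25], [0, 0, 0]], [[0, 0, 0.56], [0, 0, 0]], [[0, 0, 0.56], [0, 0, 0]], [[0, 0, 0.56], [0, 0, 0]]])

```text
clock: 27.55
tcp_pos: [0.5135, -0.1601, 0.0379]
tool_rot: [1.96, 2.444, -0.01]
wrist_force: [0.4, 0.1, 0.2]
finger_gap: 0.999
```

Emit:
jog_arm(deltas=[[[0, 0, 0], [0, 0, 0]], [[0, 0, 0], [0, 0, 0]], [[0, 0, 0], [0, 0, 0]], [[0, 0, 0], [0, 0, 0]], [[0, 0, 0], [0, 0, 0]], [[0, 0, 0], [0, 0, 0]], [[0, 0, 0], [0, 0, 0]], [[0, 0, 0], [0, 0, 0]], [[0, 0, 0], [0, 0, 0]], [[0, 0, 0], [0, 0, 0]]], fingers=1)

```text
clock: 28.8
tcp_pos: [0.5136, -0.1601, 0.0382]
tool_rot: [1.96, 2.444, -0.009]
wrist_force: [-1.5, 0.4, 6.5]
finger_gap: 0.234
```

Emit:
jog_arm(deltas=[[[0, 0, -0.3], [0, 0, 0]], [[0, 0, -0.7], [0, 0, 0]], [[0, 0, -1], [0, 0, 0]], [[0, 0, -1], [0, 0, 0]]])

```text
clock: 29.3
tcp_pos: [0.5143, -0.1593, 0.1399]
tool_rot: [1.958, 2.442, -0.006]
wrist_force: [0.0, 0.5, -1.5]
finger_gap: 0.231
```

Emit:
jog_arm(deltas=[[[0.3, 0.15, 0], [0, 0, 0]], [[0.7, 0.37, 0], [0, 0, 0]], [[0.95, 0.5, 0], [0, 0, 0]]])

```text
clock: 29.68
tcp_pos: [0.5423, -0.0534, 0.1378]
tool_rot: [1.957, 2.445, -0.007]
wrist_force: [-0.5, -1.1, -2.0]
finger_gap: 0.228
```

Emit:
jog_arm(deltas=[[[0.5, 0.26, 0], [0, 0, 0]], [[0.95, 0.5, 0], [0, 0, 0]], [[0.95, 0.5, 0], [0, 0, 0]], [[0.95, 0.5, 0], [0, 0, 0]], [[0.95, 0.5, 0], [0, 0, 0]]])

```text
clock: 30.3
tcp_pos: [0.57, 0.0489, 0.1366]
tool_rot: [1.959, 2.444, -0.008]
wrist_force: [-0.5, 0.6, -1.1]
finger_gap: 0.229
```

```bash
python3 look.py o .599,.1702
```

```text
30.3 [0.57   0.0489 0.1366] gap 0.229 yaw y 12.55 F [-0.5  0.6 -1.1]
to .599,.1702 [0.112  0.0547] px z74 [[390.  16.]]
```

Emit:
jog_arm(deltas=[[[0.4, 0.2, 0], [0, 0, 0]], [[0.57, 0.28, 0], [0, 0, 0]], [[0.57, 0.28, 0], [0, 0, 0]], [[0.57, 0.28, 0], [0, 0, 0]]])

```text
clock: 30.85
tcp_pos: [0.5849, 0.1094, 0.1363]
tool_rot: [1.961, 2.442, -0.009]
wrist_force: [0.6, -0.5, -0.2]
finger_gap: 0.228
```

Emit:
jog_arm(deltas=[[[0.4, 0.2, 0], [0, 0, 0]], [[0.57, 0.27, 0], [0, 0, 0]], [[0.57, 0.27, 0], [0, 0, 0]], [[0.57, 0.27, 0], [0, 0, 0]], [[0.57, 0.27, 0], [0, 0, 0]]])

```text
clock: 31.48
tcp_pos: [0.599, 0.1695, 0.1358]
tool_rot: [1.963, 2.44, -0.009]
wrist_force: [-0.5, -0.2, -1.3]
finger_gap: 0.232
```

Emit:
jog_arm(deltas=[[[0, 0, 0.3], [0, 0, 0]], [[0, 0, 0.6], [0, 0, 0]], [[0, 0, 0.77], [0, 0, 0]], [[0, 0, 0.77], [0, 0, 0]], [[0, 0, 0.77], [0, 0, 0]]])

```text
clock: 32.1
tcp_pos: [0.6, 0.1686, 0.0599]
tool_rot: [1.963, 2.439, -0.007]
wrist_force: [-0.3, 0.2, -0.0]
finger_gap: 0.233
```

```bash
python3 look.py p .599,.1702
```

```text
32.1 [0.6    0.1686 0.0599] gap 0.233 yaw y 12.36 F [-0.3  0.2 -0. ]
to .599,.1702 [ 0.0018 -0.0006] px z74 [[281. 289.]]
```

Emit:
jog_arm(deltas=[[[0.01, 0, 0], [0, 0, 0]], [[0.01, 0, 0.1], [0, 0, 0]], [[0.01, 0, 0.2], [0, 0, 0]], [[0.01, 0, 0.2], [0, 0, 0]], [[0.01, 0, 0.2], [0, 0, 0]]])

```text
clock: 32.78
tcp_pos: [0.5997, 0.1693, 0.0397]
tool_rot: [1.963, 2.44, -0.008]
wrist_force: [0.3, -0.1, -0.3]
finger_gap: 0.228
```

Emit:
jog_arm(deltas=[[[0, 0, 0], [0, 0, 0]], [[0, 0, 0], [0, 0, 0]], [[0, 0, 0], [0, 0, 0]], [[0, 0, 0], [0, 0, 0]], [[0, 0, 0], [0, 0, 0]], [[0, 0, 0], [0, 0, 0]], [[0, 0, 0], [0, 0, 0]], [[0, 0, 0], [0, 0, 0]]], fingers=0)

```text
clock: 33.78
tcp_pos: [0.5997, 0.1693, 0.0397]
tool_rot: [1.963, 2.44, -0.008]
wrist_force: [-0.2, -0.3, 0.3]
finger_gap: 0.998
```

Emit:
jog_arm(deltas=[[[0, 0, -0.2], [0, 0, 0]], [[0, 0, -0.6], [0, 0, 0]], [[0, 0, -1], [0, 0, 0]], [[0, 0, -1], [0, 0, 0]], [[0, 0, -1], [0, 0, 0]]])

```text
clock: 34.4
tcp_pos: [0.5991, 0.1705, 0.1402]
tool_rot: [1.962, 2.44, -0.007]
wrist_force: [0.5, -0.4, -0.1]
finger_gap: 0.999
```

```bash
python3 look.py q .599,.1702 .4979,-.1035
```

```text
34.4 [0.5991 0.1705 0.1402] gap 0.999 yaw y 12.37 F [ 0.5 -0.4 -0.1]
to .599,.1702 [-0.0003 -0.0002] px z74 [[281. 224.]]
to .4979,-.1035 [-0.2459 -0.1576] px z74 [[ 91. 502.]]
```

View pics/q.png

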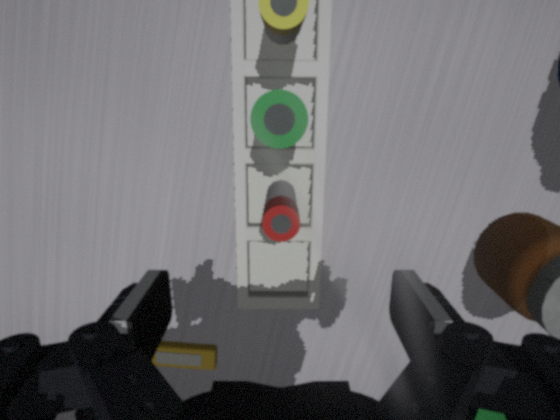

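Red stands in its pocket at (281,222). Blue is last.

Emit:
jog_arm(deltas=[[[-0.5, -0.3, 0], [0, 0, 0]], [[-0.95, -0.62, 0], [0, 0, 0]], [[-0.95, -0.62, 0], [0, 0, 0]], [[-0.95, -0.62, 0], [0, 0, 0]]])

```text
clock: 34.95
tcp_pos: [0.5585, 0.0645, 0.1401]
tool_rot: [1.963, 2.44, -0.009]
wrist_force: [0.7, 0.5, 0.8]
finger_gap: 0.997
```

Emit:
jog_arm(deltas=[[[-0.5, -0.3, 0], [0, 0, 0]], [[-0.95, -0.62, 0], [0, 0, 0]], [[-0.95, -0.62, 0], [0, 0, 0]], [[-0.95, -0.62, 0], [0, 0, 0]], [[-0.95, -0.62, 0], [0, 0, 0]]])

```text
clock: 35.58
tcp_pos: [0.5188, -0.04, 0.1408]
tool_rot: [1.96, 2.443, -0.009]
wrist_force: [-0.8, -0.4, 0.2]
finger_gap: 0.999
```

```bash
python3 look.py r .4979,-.1035
```

```text
35.575 [ 0.5188 -0.04    0.1408] gap 0.999 yaw y 12.5 F [-0.8 -0.4  0.2]
to .4979,-.1035 [-0.0574 -0.0342] px z74 [[228. 308.]]
```

Emit:
jog_arm(deltas=[[[-0.35, -0.2, 0], [0, 0, 0]], [[-0.57, -0.34, 0], [0, 0, 0]], [[-0.57, -0.34, 0], [0, 0, 0]], [[-0.57, -0.34, 0], [0, 0, 0]], [[-0.57, -0.34, 0], [0, 0, 0]]])

```text
clock: 36.25
tcp_pos: [0.4982, -0.1022, 0.1413]
tool_rot: [1.959, 2.444, -0.009]
wrist_force: [0.3, 0.1, -0.1]
finger_gap: 0.999
```

```bash
python3 look.py s .4979,-.1035
```

```text
36.25 [ 0.4982 -0.1022  0.1413] gap 0.999 yaw y 12.58 F [ 0.3  0.1 -0.1]
to .4979,-.1035 [-0.0012 -0.0006] px z74 [[280. 225.]]
```

View pics/s.png

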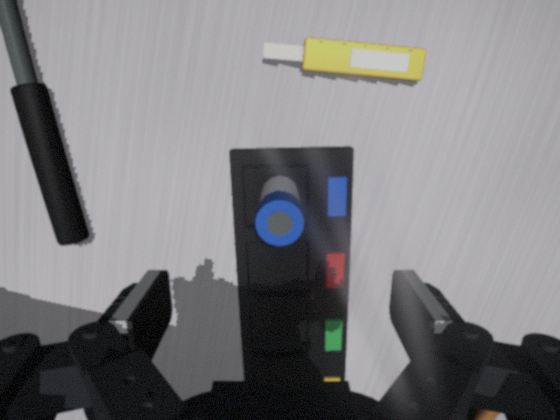

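Blue is at (280,221), within 2 mm of centre.

Emit:
jog_arm(deltas=[[[0.01, 0, 0.3], [0, 0, 0]], [[0.01, 0, 0.6], [0, 0, 0]], [[0.01, 0, 0.6], [0, 0, 0]], [[0.01, 0, 0.6], [0, 0, 0]]])

```text
clock: 36.8
tcp_pos: [0.4987, -0.102, 0.0822]
tool_rot: [1.958, 2.444, -0.009]
wrist_force: [0.8, 0.5, -0.8]
finger_gap: 1.001
```

Emit:
jog_arm(deltas=[[[0.01, 0, 0.25], [0, 0, 0]], [[0.01, 0, 0.44], [0, 0, 0]], [[0.01, 0, 0.44], [0, 0, 0]], [[0.01, 0, 0.44], [0, 0, 0]]])

```text
clock: 37.3
tcp_pos: [0.499, -0.1017, 0.0389]
tool_rot: [1.958, 2.443, -0.008]
wrist_force: [0.2, 0.5, -0.6]
finger_gap: 1.004
```

Emit:
jog_arm(deltas=[[[0, 0, 0], [0, 0, 0]], [[0, 0, 0], [0, 0, 0]], [[0, 0, 0], [0, 0, 0]], [[0, 0, 0], [0, 0, 0]], [[0, 0, 0], [0, 0, 0]], [[0, 0, 0], [0, 0, 0]], [[0, 0, 0], [0, 0, 0]], [[0, 0, 0], [0, 0, 0]], [[0, 0, 0], [0, 0, 0]], [[0, 0, 0], [0, 0, 0]]], fingers=1)

```text
clock: 38.55
tcp_pos: [0.499, -0.1017, 0.0391]
tool_rot: [1.958, 2.443, -0.008]
wrist_force: [-1.7, -0.1, 7.4]
finger_gap: 0.301
```

Emit:
jog_arm(deltas=[[[0, 0, -0.3], [0, 0, 0]], [[0, 0, -0.7], [0, 0, 0]], [[0, 0, -1], [0, 0, 0]], [[0, 0, -1], [0, 0, 0]]])

```text
clock: 39.05
tcp_pos: [0.4995, -0.1007, 0.1409]
tool_rot: [1.957, 2.441, -0.004]
wrist_force: [-0.3, 0.3, -1.4]
finger_gap: 0.297
```

Emit:
jog_arm(deltas=[[[0.3, 0.25, 0], [0, 0, 0]], [[0.7, 0.6, 0], [0, 0, 0]], [[0.9, 0.8, 0], [0, 0, 0]], [[0.9, 0.8, 0], [0, 0, 0]], [[0.9, 0.8, 0], [0, 0, 0]]])

```text
clock: 39.67
tcp_pos: [0.5573, 0.0038, 0.1395]
tool_rot: [1.958, 2.441, -0.006]
wrist_force: [0.2, -0.7, -1.7]
finger_gap: 0.297
```

```bash
python3 look.py t .6115,.1115
```

```text
39.675 [0.5573 0.0038 0.1395] gap 0.297 yaw y 12.54 F [ 0.2 -0.7 -1.7]
to .6115,.1115 [0.0934 0.0763] px z74 [[426.  56.]]
```

Emit:
jog_arm(deltas=[[[0.4, 0.33, 0], [0, 0, 0]], [[0.93, 0.76, 0], [0, 0, 0]], [[0.93, 0.76, 0], [0, 0, 0]], [[0.93, 0.76, 0], [0, 0, 0]], [[0.93, 0.76, 0], [0, 0, 0]]])

```text
clock: 40.35
tcp_pos: [0.6111, 0.1088, 0.1391]
tool_rot: [1.961, 2.438, -0.006]
wrist_force: [-0.3, -1.1, -0.7]
finger_gap: 0.306
```

Emit:
jog_arm(deltas=[[[0, 0, 0.3], [0, 0, 0]], [[0, 0, 0.6], [0, 0, 0]], [[0, 0, 0.79], [0, 0, 0]], [[0, 0, 0.79], [0, 0, 0]], [[0, 0, 0.79], [0, 0, 0]]])

```text
clock: 40.98
tcp_pos: [0.6122, 0.1077, 0.0612]
tool_rot: [1.961, 2.437, -0.005]
wrist_force: [0.4, -0.1, -0.5]
finger_gap: 0.302
```

```bash
python3 look.py u .6115,.1115
```

```text
40.975 [0.6122 0.1077 0.0612] gap 0.302 yaw y 12.35 F [ 0.4 -0.1 -0.5]
to .6115,.1115 [0.0039 0.0001] px z74 [[283. 282.]]
```

Emit:
jog_arm(deltas=[[[0.04, 0, 0], [0, 0, 0]], [[0.04, 0, 0.1], [0, 0, 0]], [[0.04, 0, 0.21], [0, 0, 0]], [[0.04, 0, 0.21], [0, 0, 0]], [[0.04, 0, 0.21], [0, 0, 0]]])

```text
clock: 41.65
tcp_pos: [0.6115, 0.1114, 0.04]
tool_rot: [1.961, 2.437, -0.005]
wrist_force: [-0.0, -0.3, -0.9]
finger_gap: 0.299
```

Emit:
jog_arm(deltas=[[[0, 0, 0], [0, 0, 0]], [[0, 0, 0], [0, 0, 0]], [[0, 0, 0], [0, 0, 0]], [[0, 0, 0], [0, 0, 0]], [[0, 0, 0], [0, 0, 0]], [[0, 0, 0], [0, 0, 0]], [[0, 0, 0], [0, 0, 0]], [[0, 0, 0], [0, 0, 0]]], fingers=0)

```text
clock: 42.65
tcp_pos: [0.6115, 0.1114, 0.0399]
tool_rot: [1.961, 2.437, -0.005]
wrist_force: [0.4, -0.3, 0.5]
finger_gap: 1.001
```

Emit:
jog_arm(deltas=[[[0, 0, -0.2], [0, 0, 0]], [[0, 0, -0.6], [0, 0, 0]], [[0, 0, -1], [0, 0, 0]], [[0, 0, -1], [0, 0, 0]]])

```text
clock: 43.15
tcp_pos: [0.6124, 0.1127, 0.1443]
tool_rot: [1.96, 2.434, 0.003]
wrist_force: [-0.7, -0.1, -1.4]
finger_gap: 0.994
```

Emit:
jog_arm(deltas=[[[-0.1, 0, -0.4], [0, 0, 0]], [[-0.3, 0, -0.9], [0, 0, 0]], [[-0.5, 0, -1], [0, 0, 0]], [[-0.5, 0, -1], [0, 0, 0]], [[-0.5, 0, -1], [0, 0, 0]], [[-0.5, 0, -1], [0, 0, 0]]])

```text
clock: 43.9
tcp_pos: [0.6211, 0.0656, 0.2438]
tool_rot: [1.959, 2.436, 0.001]
wrist_force: [-0.3, 1.6, -0.5]
finger_gap: 1.002
```

```bash
python3 look.py v .6115,.1115 .599,.1702 .586,.2288 .574,.2875
python3 - <<'E'
from h import *
im=grab_frame("scene");cv2.imwrite("pics/v2.png",np.hstack([cv2.resize(im[100:260,230:450],None,fx=3,fy=3)])[...,::-1])
E
```

```text
43.9 [0.6211 0.0656 0.2438] gap 1.002 yaw y 12.39 F [-0.3  1.6 -0.5]
to .6115,.1115 [0.0469 0.0004] px z74 [[280. 127.]]
to .599,.1702 [0.1069 0.0008] px z74 [[280.  49.]]
to .586,.2288 [0.1669 0.0007] px z74 [[280. -35.]]
to .574,.2875 [0.2268 0.0016] px z74 [[ 281. -126.]]
```

View pics/v.png

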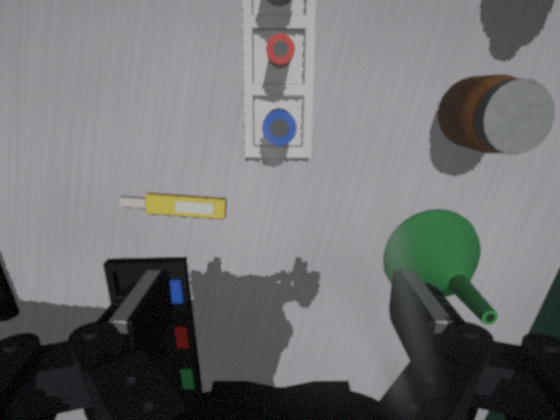

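View pics/v2.png

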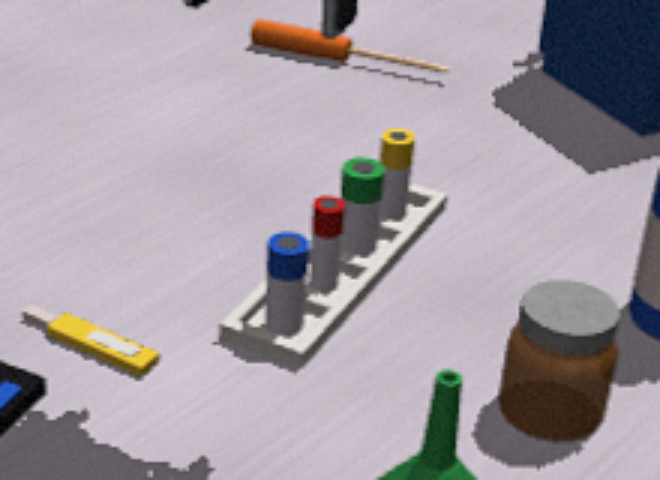

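All four stand upright in their own pockets. In the wrist view blue is at (280,127) and red at (280,49), both as predicted. The scene crop shows blue, red, green, yellow from right to left along the white rack. The arm is clear, so I'm handing in.

```bash
python3 -c "from rig import *;print(close_job(), get_obs()['qd'].round(3))"
```

```text
the job is handed in; nothing more can be done
the job is handed in; nothing more can be done
```

All four sockets are now in the white rack in reverse order, and I handed the job in at about 44 s of the 99 s allowed. Black rack left to right was blue, red, green, yellow; white rack right to left is now blue, red, green, yellow.

**Last checks:** The wrist and scene views showed each socket upright in its own pocket. Socket tops were within about 2 mm of the planned spots, and the target is within 14 mm. The gripper was open and raised about 0.2 m clear of the racks. Seating height on the pocket floors was not measured directly. I judged it from the release height, which matched the grip height to within about 2 mm, and from the pictures.

**Disagreements:** The cameras differed by about 2–5 mm on rack and tag positions. The largest force I saw was about 7 N, while gripping. No check failed.

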